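Fill the spool rack and take up its ratchet keeper three clicks

TASK

Stand the red and the black spool upright in the wooden rack, in one row with the sand spool: the red one next to the sand one, the black one next to the keeper pad; the spools need not touch. Only then, gripping the black knob on the red lever, pull the lever anticlockwise (seen from above) from where it stands until you have felt exactly three clicks, so that the keeper presses the row together; never go on to a fourth click. Finish still gripping the knob with the lever there, and do not disturb the beeswax, the brown dye bottle or the steel anvil disc.

Things in the scene. Friction and masses are not known exactly. Their poses are not given: they have to be found in the camera images.
- spool_rack: Fixed wooden spool rack. Origin 3 mm above the bench, level with the green mat's top; heights count from it. The row runs along its y axis: channel y -23 to 125, floor 8 high, side lips 49 apart and 22 high; end stop face at y 125, 44 high; rubber keeper pad across the other end. Grey housing y -190 to -60, x -54 to 66, 24 high, with the ratchet: upright wheel axis at x 0, y -125 (all mm).
- row_1 (a point): Point on the channel floor of the rack under the centre of the first place (at the end stop), where the sand spool stands. Rack frame: x 0, y 103, z 8 mm.
- row_2 (a point): Point on the channel floor under the centre of the second place, for the red spool. Rack frame: x 0, y 58, z 8 mm.
- row_3 (a point): Point on the channel floor under the centre of the third place (next to the keeper pad), for the black spool. Rack frame: x 0, y 13, z 8 mm.
- ratchet_lever (a joint): Red lever's angle in rad, growing anticlockwise from above, 0 to 1.75; at 0 it points along the rack's -x from the wheel axis. Starts in free travel (0 to 0.15), stays where left. Clicks near 0.45, 0.80, 1.15, a fourth near 1.50: before each the push on the knob rises to about 4 N, then the lever springs ahead some 0.1 rad (pulling 2 to 4 N). After a click the pawl bars the way back.
- lever_knob: Black upright cylindrical knob, 18 mm diameter, 40 mm high, that turns freely on the end of the red lever, 100 mm from the wheel axis. Origin at the centre of its underside, 50 mm above the bench; the top is at 90 mm. The lever arm under it reaches up to 48 mm above the bench.
- knob_mid (a point): Centre of the black knob, 70 mm above the bench and 100 mm from the wheel axis: the point to grip.
- keeper_pad: Black rubber keeper pad across the channel's -y end, 42 x 6 x 32 mm. Origin at the rack origin's height under its front (spool-side) face, at rack y = -25 mm when the lever is at 0; the lever moves it 22 mm towards +y per rad. Sprung: about 250 N/m, 17 mm.
- spool_sand: Sand-coloured thread spool, 43 mm diameter, 52 mm high, 60 g, upright in the first place of the rack. Origin at the centre of its underside.
- spool_red: Red thread spool with white flanges, 43 mm diameter, 52 mm high, about 60 g, upright on the 3 mm thick green mat. Origin at the centre of its underside.
- spool_black: Black thread spool with white flanges, 43 mm diameter, 52 mm high, about 60 g, upright on the 3 mm thick green mat. Origin at the centre of its underside.
- beeswax: Yellow lump of beeswax, 34 x 46 x 19 mm, a bystander. Origin at the centre of its underside.
- dye_brown: Brown dye bottle with black cap, 34 mm diameter, 74 mm high, a bystander. Origin at the centre of its underside.
- rivet_anvil: Steel rivet anvil, a grey disc, 41 mm diameter, 13 mm high, on the green mat, a bystander. Origin at the centre of its underside.

How it is judged:
On the way:
1. the red and the black spool stand upright in the rack in order beside the sand one, let go, before the lever's first click (x of spool_sand in the frame of spool_rack between -0.008 and 0.008 m and z of spool_sand in the frame of spool_rack between 0.004 and 0.012 m and angle between each of spool_sand, spool_red, spool_black's own z axis and vertical below 0.1 rad and x of spool_red in the frame of spool_rack between -0.008 and 0.008 m and z of spool_red in the frame of spool_rack between 0.004 and 0.012 m and x of spool_black in the frame of spool_rack between -0.008 and 0.008 m and z of spool_black in the frame of spool_rack between 0.004 and 0.012 m and y of spool_sand in the frame of spool_rack between 0.081 and 0.107 m and y of spool_red in the frame of spool_rack between 0.035 and 0.075 m and y of spool_black in the frame of spool_rack between -0.01 and 0.034 m and contact force between the fingers and spool_red below 0.1 N and contact force between the fingers and spool_black below 0.1 N and value of joint ratchet_lever below 0.42 rad), for 0.2 s.
At the end, for the whole second after the job is handed in: Spools upright on the channel floor, in the order sand, red, black from the end stop; pad presses the black one (over 0.3 N); lever at rest past its third and short of its fourth click (1.17 to 1.47 rad), fingers still gripping its knob (over 1 N) (x of spool_sand in the frame of spool_rack between -0.008 and 0.008 m and z of spool_sand in the frame of spool_rack between 0.004 and 0.012 m and angle between each of spool_sand, spool_red, spool_black's own z axis and vertical below 0.1 rad and x of spool_red in the frame of spool_rack between -0.008 and 0.008 m and z of spool_red in the frame of spool_rack between 0.004 and 0.012 m and x of spool_black in the frame of spool_rack between -0.008 and 0.008 m and z of spool_black in the frame of spool_rack between 0.004 and 0.012 m and y of spool_sand in the frame of spool_rack between 0.081 and 0.107 m and y of spool_red in the frame of spool_rack between 0.035 and 0.075 m and y of spool_black in the frame of spool_rack between -0.01 and 0.034 m and value of joint ratchet_lever between 1.17 and 1.47 rad and velocity of joint ratchet_lever between -0.05 and 0.05 rad/s and contact force between the fingers and lever_knob above 1 N and contact force between keeper_pad and spool_black above 0.3 N); the arm keeps its last pose, push and grip.
It fails at once if the lever goes past the fourth click (value of joint ratchet_lever above 1.5 rad).
It fails at once if the beeswax is disturbed (moved over 20 mm) (distance of beeswax from where it was at the start of the episode above 0.02 m).
It fails at once if the brown dye bottle is disturbed (moved over 20 mm) (distance of dye_brown from where it was at the start of the episode above 0.02 m).
It fails at once if the steel anvil disc is disturbed (moved over 20 mm) (distance of rivet_anvil from where it was at the start of the episode above 0.02 m).
It also fails if it takes over 69 s, if anything falls off the work surface, if the arm or the gripper's body presses on something with over 40 N, if the wrist force passes 120 N, or if a joint passes its speed limit or range.

ROBOT

A 6-joint arm with a two-finger parallel gripper is mounted at the origin on a cart in front of the work surface, level with it; the furniture and walls round the work are solid. World frame = base frame: x ahead of the robot, y to its left, z up, the work surface at z = 0. Lengths are in m, angles in rad, forces in N, time in s.
With the tool pointing down it reaches from about 0.375 to 0.925 m from the base axis. Payload 5.7 kg.
Tool frame: the origin (TCP) lies between the finger pads; the fingertips stand 11 mm ahead of it and the grasp point (between the pads) lies 8 mm behind it; z points along the fingers, y is the line along which they close (so a half turn about z gives the same grasp; the last joint's range is limited). The gripper opens to 88 mm and grips with 3 to 60 N. Pads are 20 mm wide; open, the fingers measure 115 mm over their backs; the gripper's body (75 mm by 178 mm) begins 61 mm behind the grasp point.
Start: joints at [-1.223, 0.359, 1.51, -0, 1.272, -0.115], TCP at [0.268, -0.537, 0.234] pointing down, gripper open.
Joint ranges: [-2.97, 2.97], [-1.01, 2.36], [0.21, 2.38], [-0.96, 4.11], [0.2, 2.71], [-2.98, 2.98]. Speed limits (rad/s): [2.39, 2.39, 3.14, 3.14, 3.14, 3.14].

INTERFACE

Orientations are given as a unit quaternion [w, x, y, z].
In Python, from bench import robot gives the robot as it stands.
- The arm moves only by the shell command python3 inch.py 'ROWS' [FORCE]. ROWS is a JSON list of rows, 1 to 20 of them, each an object with the fields tx, ty, tz (the shift in m), drx, dry, drz (a rotation vector in rad), aperture (the finger opening in m); a field left out counts as zero (the opening has to be given); each row is the pose to reach, as a shift and turn from the pose commanded when the command began, along the tool's axes at that moment; what a row does not reach only later rows make up. A row lasts 1/12 s, in which the tool goes at most 0.0417 m and 0.125 rad, less where a joint would pass 70% of its speed; a pose out of reach is approached as far as the arm can. The fingers move at their own pace and stop on an object; FORCE is the grip in N (left out, the last holds). Time passes only in rows, so rows that do not move let the fingers close. It prints the time, the measured TCP pose, the force, the opening and the grip force at its end. Input that does not fit is refused with a message, and nothing moves.
- robot.observe(): the state, without advancing time (a new reading comes with each control period).
- robot.capture(name): name is "scene" or "top"; returns a dict with "image" (400x640x3 uint8, red, green, blue), "fov_y" (degrees; the focal length in pixels is half the picture's height over the tangent of half this angle, whatever the lens; pixels are square), "cx", "cy" (the principal point, pixels), "eye" and "attitude" of the camera in the world. Camera axes: x right, y down, z forward; pixel columns grow to the right and rows downward; lengths in m; the calibration is good to about 2 mm. A picture is of the moment at which its call begins. There is no depth.
- robot.sign_off(): hands the job in; it is judged then, once.
The state is a dict: "t": time; "qpos": joint angles; "dq": joint speeds; "effort": joint torques, N m; "ee_pos": TCP position; "orientation": TCP orientation; "force": force on the tool from outside, world axes, zero at the start; "ft_torque": the same for the moment, N m; "finger_gap": finger opening in m; "finger_force": force on a finger pad.
Only numpy, scipy, OpenCV 4.12 (cv2) and the standard library are available. Lean on these libraries where they do the work, as an engineer would, in place of code of your own. Each camera call takes 0.05 s, during which the arm holds its last target. There are 200 camera calls.

## Working session

There is one attempt and no reset: what is moved stays moved. The work goes in short steps, Python scripts to look and compute and a shell command to move; the robot and the scene stay as the last step left them, time stands still between calls to the robot, and variables do not carry over. Pictures are saved under pics/ and viewed, at most 10 in all, crops included, and the job is handed in when it is done.

```bash
ls; mkdir -p pics
python3 - <<'E'
from bench import robot
import cv2,numpy as np,pickle
d={}
for n in("scene","top"):
    c=robot.capture(n);d[n]=c
    cv2.imwrite(f"pics/{n}0.png",c["image"][:,:,::-1])
    print(n,{k:v for k,v in c.items() if k!="image"})
pickle.dump(d,open("cap0.pkl","wb"))
print(robot.observe())
E
```

```text
bench.py
inch.py
pics
scene {'fov_y': 43.39774589174382, 'cx': 316.8340243875403, 'cy': 196.89404872915992, 'eye': array([-0.23754995, -0.57032601,  0.64300027]), 'attitude': array([-0.40667599,  0.74180195, -0.46090124,  0.26816889])}
top {'fov_y': 46.83529124479895, 'cx': 312.8831765839159, 'cy': 194.56442750157723, 'eye': array([ 0.48554269, -0.17290004,  1.2274038 ]), 'attitude': array([ 0.0280869 , -0.69624951,  0.71663732, -0.02964292])}
{'t': 0.1, 'qpos': array([-1.22309144e+00,  3.59425508e-01,  1.51131741e+00, -3.37486143e-08,
        1.27249098e+00, -1.15103027e-01]), 'dq': array([-0.00142199, -0.00216029, -0.00235524,  0.00019616,  0.00100151,
        0.00034727]), 'effort': array([-2.39393758e-04, -5.16362679e+01, -2.71406347e+01,  6.75896346e-02,
        2.76088226e-02, -3.81569805e-05]), 'ee_pos': array([ 0.26766333, -0.53631838,  0.23290066]), 'orientation': array([-8.15074414e-04,  9.73345037e-01,  2.29344210e-01, -9.52398614e-05]), 'force': array([-0.18717178, -0.47281363,  0.32559415]), 'ft_torque': array([ 0.01315875, -0.02037849,  0.02532642]), 'finger_force': 0.0, 'finger_gap': 0.08775438630311977}
```

View pics/scene0.png

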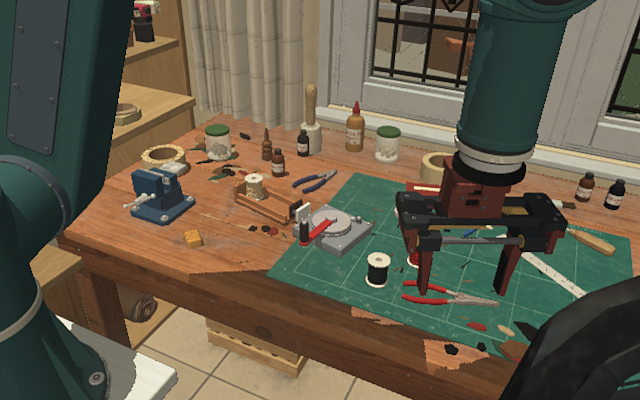

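View pics/top0.png

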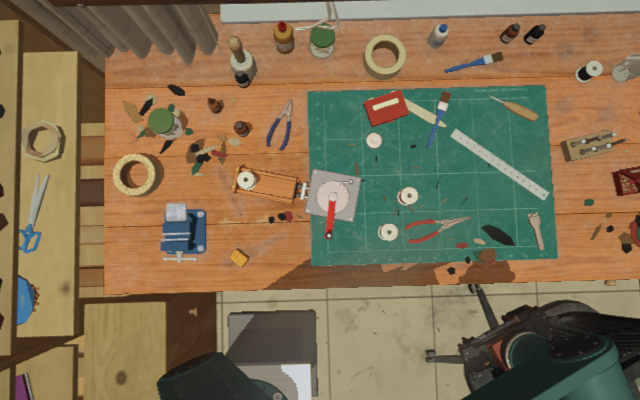

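The scene view shows the black spool at (377,270), the red one at about (413,258) behind the gripper, the knob at (304,232) and the sand spool at (255,186). The top view shows the sand spool at (246,181), the housing at (335,195), the knob at (329,236), spools at (408,196) and (389,231), and the anvil at (374,141).

```bash
cat > h.py <<'E'
import numpy as np,cv2
from scipy.spatial.transform import Rotation as R
def RR(c): return R.from_quat(np.array(c["attitude"])[[1,2,3,0]]).as_matrix()
def F(c): return c["image"].shape[0]/2/np.tan(np.radians(c["fov_y"])/2)
def ray(c,u,v):
    d=RR(c)@np.array([(u-c["cx"])/F(c),(v-c["cy"])/F(c),1]); return np.array(c["eye"]),d/np.linalg.norm(d)
def onz(c,u,v,z):
    e,d=ray(c,u,v); return e+d*(z-e[2])/d[2]
def proj(c,p):
    q=RR(c).T@(np.array(p)-c["eye"]); return np.array([c["cx"],c["cy"]])+F(c)*q[:2]/q[2]
def tri(c1,p1,c2,p2):
    e1,d1=ray(c1,*p1);e2,d2=ray(c2,*p2)
    s=np.linalg.lstsq(np.c_[d1,-d2],e2-e1,rcond=None)[0]
    a,b=e1+s[0]*d1,e2+s[1]*d2; return (a+b)/2,np.linalg.norm(a-b)
def blobs(c,mask,box,amin=20):
    x0,y0,x1,y1=box; m=np.zeros(mask.shape,np.uint8); m[y0:y1,x0:x1]=mask[y0:y1,x0:x1]
    n,l,s,ce=cv2.connectedComponentsWithStats(m); return [(ce[i].round(2),s[i].tolist()) for i in range(1,n) if s[i][4]>=amin]
E
python3 - <<'E'
from h import *;import pickle
d=pickle.load(open("cap0.pkl","rb"));t,s=d["top"],d["scene"]
cv2.imwrite("pics/topc.png",cv2.resize(t["image"][125:260,225:420,::-1],None,fx=4,fy=4,interpolation=cv2.INTER_CUBIC))
cv2.imwrite("pics/scenec.png",cv2.resize(s["image"][165:315,225:425,::-1],None,fx=4,fy=4,interpolation=cv2.INTER_CUBIC))
for u,v in((246,181),(408,196),(389,231)): print(onz(t,u,v,.055))
print(onz(t,329,236,.09))
for n,c,bx in(("top",t,[(230,165,262,196),(395,180,425,210),(375,220,402,245),(362,130,386,152)]),("scene",s,[(240,165,270,205),(360,245,395,295)])):
    hsv=cv2.cvtColor(c["image"],cv2.COLOR_RGB2HSV)
    w=((hsv[:,:,1]<90)&(hsv[:,:,2]>140)).astype(np.uint8)
    for b in bx: print(n,b,blobs(c,w,b))
E
```

```text
[ 0.62110628 -0.0071846   0.055     ]
[ 0.57080511 -0.41895066  0.055     ]
[ 0.48339739 -0.36680167  0.055     ]
[ 0.47549612 -0.21332919  0.09      ]
top (230, 165, 262, 196) [(array([245.86, 180.  ]), [237, 171, 19, 19, 258])]
top (395, 180, 425, 210) [(array([407.83, 195.6 ]), [397, 187, 22, 18, 268])]
top (375, 220, 402, 245) [(array([387.89, 231.88]), [378, 224, 20, 17, 260])]
top (362, 130, 386, 152) [(array([373.6 , 140.04]), [366, 133, 16, 15, 191])]
scene (240, 165, 270, 205) [(array([253.3 , 177.78]), [244, 173, 20, 10, 144])]
scene (360, 245, 395, 295) [(array([378.54, 259.23]), [367, 252, 24, 15, 280]), (array([372.78, 283.33]), [365, 275, 20, 13, 64])]
```

View pics/topc.png

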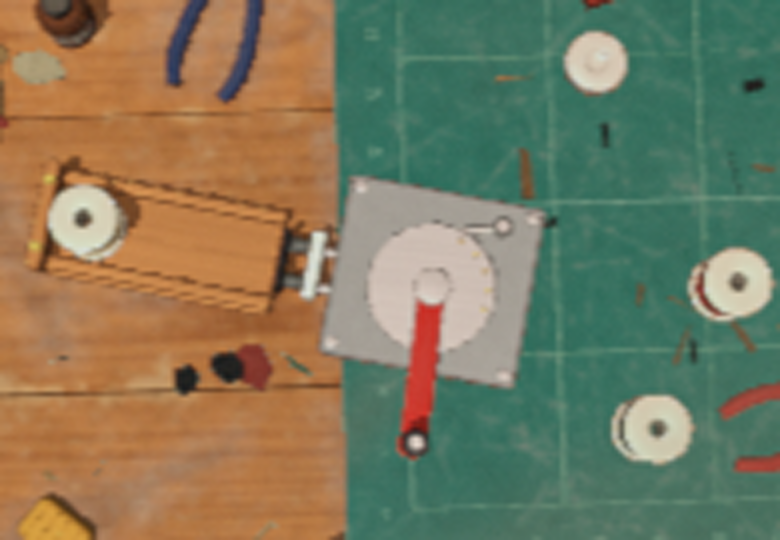

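View pics/scenec.png

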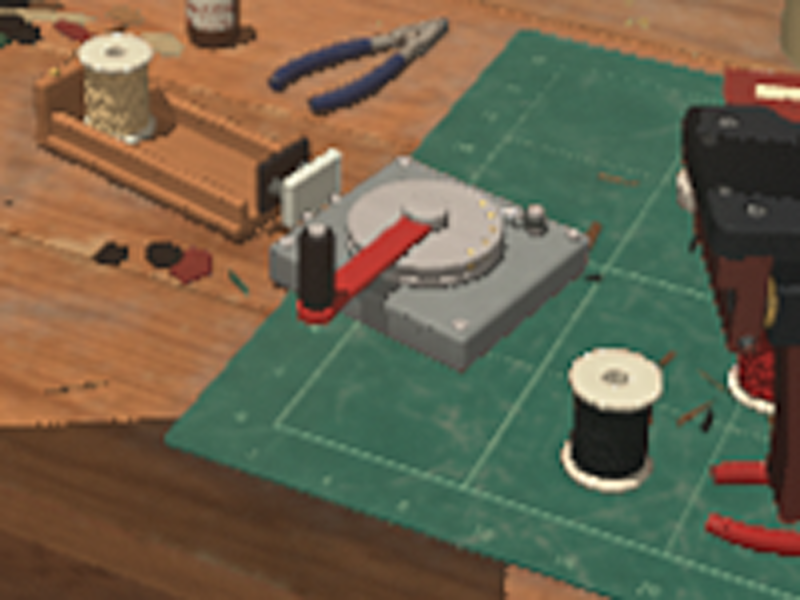

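The top crop shows the flange holes at full-image sand (245.5,179.1), red (409.1,195.1) and black (388.9,231.6), with the knob top at (328.4,235.1) and the hub at (332.6,196.4). In the scene crop the sand hole is at (253.4,177.4), the black hole at (378.4,258.9), the knob top at (303.9,222.1) and the hub at (331,218). Next I triangulate these.

Run:
```python
from h import *;import pickle
np.set_printoptions(precision=4,suppress=True)
d=pickle.load(open("cap0.pkl","rb"));t,s=d["top"],d["scene"]
T=lambda x,y:(225+(x+.5)/4-.5,125+(y+.5)/4-.5)
S=lambda x,y:(225+(x+.5)/4-.5,165+(y+.5)/4-.5)
for n,a,b in(("sand",(83,218),(115,51)),("black",(657,428),(615,377)),("knobtop",(415,442),(317,230)),("hub",(432,287),(425,211)),
 ("endstop l top",(58,160),None),("anvil",(596,62),None)):
    if b: print(n,*tri(t,T(*a),s,S(*b)))
for n,a,z in(("sand",(83,218),.063),("red",(738,282),.055),("black",(657,428),.055),("knob",(415,442),.09),("hub",(432,287),.048),("anvil",(596,62),.016)): print(n,onz(t,*T(*a),z))
ang=lambda p,q:np.degrees(np.arctan2(*(p-q)[[1,0]]))
for n,a,b,z in(("lipR",(60,165),(290,213),.025),("lipL",(45,263),(268,308),.025),("hou+",(350,178),(545,213),.027),("hou-",(322,352),(510,387),.027)):
    p,q=onz(t,*T(*a),z),onz(t,*T(*b),z); print(n,p,q,ang(p,q))
for a in((350,178),(545,213),(322,352),(510,387)): print("corner",onz(t,*T(*a),.027))
```

```text
sand [ 0.6255 -0.0074  0.0623] 0.0015637931369316955
black [ 0.4822 -0.3674  0.0546] 0.0018832846626570471
knobtop [ 0.4783 -0.2129  0.0911] 0.0025096197983056536
hub [ 0.5763 -0.2282  0.0481] 0.0018911041140562777
sand [ 0.625  -0.0068  0.063 ]
red [ 0.573  -0.4219  0.055 ]
black [ 0.4818 -0.3664  0.055 ]
knob [ 0.4777 -0.2119  0.09  ]
hub [ 0.5759 -0.2273  0.048 ]
anvil [ 0.7251 -0.3426  0.016 ]
lipR [0.665  0.0131 0.025 ] [ 0.629 -0.137  0.025] 76.4965318817658
lipL [0.6007 0.0239 0.025 ] [ 0.567 -0.121  0.025] 76.92389786163385
hou+ [ 0.6506 -0.1769  0.027 ] [ 0.6239 -0.3037  0.027 ] 78.09809298141637
hou- [ 0.5372 -0.1554  0.027 ] [ 0.511  -0.2768  0.027 ] 77.80153786322415
corner [ 0.6506 -0.1769  0.027 ]
corner [ 0.6239 -0.3037  0.027 ]
corner [ 0.5372 -0.1554  0.027 ]
corner [ 0.511  -0.2768  0.027 ]
```

The two views give flange-top heights of 62 mm (sand) and 55 mm (black), which match the text. The rack's y axis is at 77.3° with the hub at (0.5757,-0.2275), so the red goal is (0.615,-0.052) and the black goal (0.605,-0.096). Lever angle is about 0.07. Now I move above the red spool.

```bash
cat > to.py <<'E'
import sys
from h import *; from bench import robot
x,y,z=map(float,sys.argv[1:4]); yaw=np.radians(float(sys.argv[4]))  # yaw = world angle of tool y axis
o=robot.observe(); M=R.from_quat(o["orientation"][[1,2,3,0]]).as_matrix()
ty=np.array([np.cos(yaw),np.sin(yaw),0]);tz=np.array([0,0,-1.]);G=np.c_[np.cross(ty,tz),ty,tz]
print("shift",(M.T@(np.array([x,y,z])-o["ee_pos"])).round(4),"rot",R.from_matrix(M.T@G).as_rotvec().round(3),"force",o["force"].round(1),"q",o["qpos"].round(2),"t",o["t"])
E
python3 to.py 0.573 -0.422 0.12 -12.7
python3 inch.py '[{"tx": 0.324, "ty": 0.033, "tz": 0.08, "drz": -0.887, "aperture": 0.088}, {"tx": 0.324, "ty": 0.033, "tz": 0.08, "drz": -0.887, "aperture": 0.088}, {"tx": 0.324, "ty": 0.033, "tz": 0.08, "drz": -0.887, "aperture": 0.088}, {"tx": 0.324, "ty": 0.033, "tz": 0.08, "drz": -0.887, "aperture": 0.088}, {"tx": 0.324, "ty": 0.033, "tz": 0.08, "drz": -0.887, "aperture": 0.088}, {"tx": 0.324, "ty": 0.033, "tz": 0.08, "drz": -0.887, "aperture": 0.088}, {"tx": 0.324, "ty": 0.033, "tz": 0.08, "drz": -0.887, "aperture": 0.088}, {"tx": 0.324, "ty": 0.033, "tz": 0.08, "drz": -0.887, "aperture": 0.088}, {"tx": 0.324, "ty": 0.033, "tz": 0.08, "drz": -0.887, "aperture": 0.088}, {"tx": 0.324, "ty": 0.033, "tz": 0.08, "drz": -0.887, "aperture": 0.088}, {"tx": 0.324, "ty": 0.033, "tz": 0.08, "drz": -0.887, "aperture": 0.088}, {"tx": 0.324, "ty": 0.033, "tz": 0.08, "drz": -0.887, "aperture": 0.088}]' 20
python3 to.py 0.573 -0.422 0.035 -12.7
```

```text
shift [0.3242 0.0342 0.1129] rot [-0.001 -0.001 -0.886] force [-0.2 -0.5  0.3] q [-1.22  0.36  1.51 -0.    1.27 -0.12] t 0.1
t: 1.1
ee_pos: [0.5712, -0.4223, 0.1537]
orientation: [-0.0, 0.781, 0.624, -0.0]
force: [0.3, 0.1, -0.2]
finger_gap: 0.0877
finger_force: 0.0
shift [0.0007 0.0018 0.1187] rot [-0.001  0.    -0.001] force [ 0.3  0.1 -0.2] q [-0.73  0.58  1.33 -0.    1.23 -0.51] t 1.1
```

Run:
```python
from h import *;from bench import robot
c=robot.capture("scene");p=proj(c,[.573,-.422,.055]);print(p)
u,v=map(int,p)
cv2.imwrite("pics/red1.png",cv2.resize(c["image"][v-40:v+40,u-50:u+50,::-1],None,fx=5,fy=5,interpolation=cv2.INTER_CUBIC))
import pickle;pickle.dump((c,u-50,v-40),open("c1.pkl","wb"))
```

```text
[419.74068009 240.85146505]
```

View pics/red1.png

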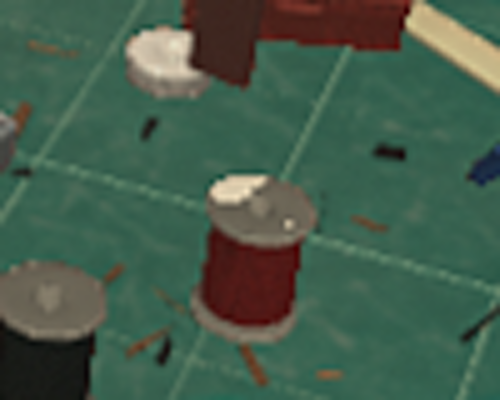

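The scene crop shows the red flange centred at full-image (420.8,241.6), within 1 px of the predicted (419.7,240.9). The red spool is unobstructed, so I go down and grip.

```bash
python3 - <<'E'
from h import *;import pickle
t=pickle.load(open("cap0.pkl","rb"))["top"];c=pickle.load(open("c1.pkl","rb"))[0]
print(tri(t,(409.1,195.1),c,(420.8,241.6)))
E
python3 inch.py '[{"tx": 0.001, "ty": 0.002, "tz": 0.04, "aperture": 0.088}, {"tx": 0.001, "ty": 0.002, "tz": 0.08, "aperture": 0.088}, {"tx": 0.001, "ty": 0.002, "tz": 0.1, "aperture": 0.088}, {"tx": 0.001, "ty": 0.002, "tz": 0.119, "aperture": 0.088}, {"tx": 0.001, "ty": 0.002, "tz": 0.119, "aperture": 0.088}, {"tx": 0.001, "ty": 0.002, "tz": 0.119, "aperture": 0.04}, {"tx": 0.001, "ty": 0.002, "tz": 0.119, "aperture": 0.04}, {"tx": 0.001, "ty": 0.002, "tz": 0.119, "aperture": 0.04}, {"tx": 0.001, "ty": 0.002, "tz": 0.119, "aperture": 0.04}, {"tx": 0.001, "ty": 0.002, "tz": 0.119, "aperture": 0.04}, {"tx": 0.001, "ty": 0.002, "tz": 0.119, "aperture": 0.04}, {"tx": 0.001, "ty": 0.002, "tz": 0.119, "aperture": 0.04}]' 20
python3 to.py 0.6153 -0.0519 0.14 -12.7
```

```text
(array([ 0.57350096, -0.423214  ,  0.05313389]), np.float64(0.0019869845069562546))
t: 2.15
ee_pos: [0.5749, -0.4213, 0.0352]
orientation: [0.0, 0.781, 0.625, 0.0]
force: [0.4, -0.6, 0.1]
finger_gap: 0.0444
finger_force: 0.0
shift [ 0.3692 -0.0415 -0.1049] rot [0.001 0.    0.001] force [ 0.4 -0.6  0.1] q [-0.73  0.71  1.41  0.    1.02 -0.51] t 2.15
```

```bash
python3 inch.py '[{"aperture": 0.03}, {"aperture": 0.03}, {"aperture": 0.03}, {"aperture": 0.03}]' 20
python3 inch.py '[{"tz": -0.04, "aperture": 0.03}, {"tz": -0.08, "aperture": 0.03}, {"tz": -0.105, "aperture": 0.03}, {"tz": -0.105, "aperture": 0.03}]' 
python3 to.py 0.6153 -0.0519 0.14 -12.7
```

```text
t: 2.48
ee_pos: [0.5749, -0.4213, 0.0351]
orientation: [0.0, 0.781, 0.625, 0.0]
force: [-0.7, 0.3, 5.0]
finger_gap: 0.0428
finger_force: 20.0
t: 2.82
ee_pos: [0.5777, -0.4239, 0.1461]
orientation: [0.005, 0.781, 0.625, 0.001]
force: [1.1, -1.5, 0.5]
finger_gap: 0.0427
finger_force: 20.0
shift [ 0.3712 -0.0449  0.0038] rot [0.009 0.005 0.001] force [ 1.1 -1.5  0.5] q [-0.73  0.59  1.33  0.    1.2  -0.51] t 2.8167
```

```bash
python3 inch.py '[{"tx": 0.04, "ty": -0.005, "aperture": 0.03}, {"tx": 0.08, "ty": -0.01, "aperture": 0.03}, {"tx": 0.12, "ty": -0.015, "aperture": 0.03}, {"tx": 0.16, "ty": -0.02, "aperture": 0.03}, {"tx": 0.2, "ty": -0.025, "aperture": 0.03}, {"tx": 0.24, "ty": -0.03, "aperture": 0.03}, {"tx": 0.28, "ty": -0.033, "aperture": 0.03}, {"tx": 0.31, "ty": -0.036, "aperture": 0.03}, {"tx": 0.34, "ty": -0.039, "aperture": 0.03}, {"tx": 0.36, "ty": -0.041, "aperture": 0.03}, {"tx": 0.369, "ty": -0.041, "aperture": 0.03}, {"tx": 0.369, "ty": -0.041, "aperture": 0.03}, {"tx": 0.369, "ty": -0.041, "aperture": 0.03}, {"tx": 0.369, "ty": -0.041, "aperture": 0.03}, {"tx": 0.369, "ty": -0.041, "aperture": 0.03}]'
python3 to.py 0.6153 -0.0519 0.044 -12.7
python3 - <<'E'
from h import *;from bench import robot
c=robot.capture("scene");u,v=map(int,proj(c,[.61,-.05,.06]))
cv2.imwrite("pics/place1.png",cv2.resize(c["image"][v-60:v+60,u-70:u+90,::-1],None,fx=5,fy=5,interpolation=cv2.INTER_CUBIC));print(u,v)
E
```

```text
t: 4.07
ee_pos: [0.6154, -0.0537, 0.1394]
orientation: [-0.0, 0.781, 0.624, -0.0]
force: [-0.1, 0.5, 0.2]
finger_gap: 0.043
finger_force: 20.0
shift [ 0.0018 -0.0005  0.0954] rot [-0.     0.    -0.001] force [-0.1  0.5  0.2] q [-0.2   0.48  1.57 -0.    1.09  0.02] t 4.0667
265 185
```

View pics/place1.png

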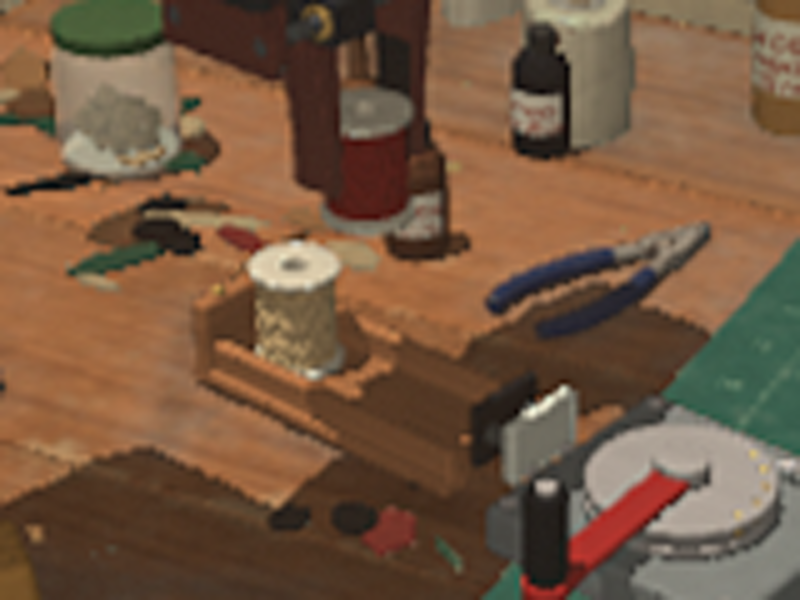

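The red spool hangs level in the fingers at crop (370,160), above the channel with a free space beside the sand spool at (295,305). I lower it.

```bash
python3 inch.py '[{"tz": 0.035, "aperture": 0.03}, {"tz": 0.06, "aperture": 0.03}, {"tz": 0.075, "aperture": 0.03}, {"tz": 0.085, "aperture": 0.03}, {"tz": 0.09, "aperture": 0.03}, {"tz": 0.094, "aperture": 0.03}, {"tz": 0.094, "aperture": 0.03}, {"tz": 0.094, "aperture": 0.03}]'
python3 to.py 0.6153 -0.0519 0.0432 -12.7
```

```text
t: 4.78
ee_pos: [0.6163, -0.0525, 0.0464]
orientation: [0.0, 0.781, 0.625, 0.0]
force: [-0.0, 0.2, 0.1]
finger_gap: 0.0429
finger_force: 20.0
shift [ 0.0003 -0.0011  0.0032] rot [ 0.001 -0.     0.   ] force [-0.   0.2  0.1] q [-0.2   0.59  1.64  0.    0.9   0.02] t 4.7833
```

```bash
python3 inch.py '[{"ty": -0.001, "tz": 0.002, "aperture": 0.03}, {"ty": -0.001, "tz": 0.003, "aperture": 0.03}, {"ty": -0.001, "tz": 0.003, "aperture": 0.03}, {"ty": -0.001, "tz": 0.003, "aperture": 0.03}]'
python3 to.py 0.6153 -0.0519 0.0432 -12.7
```

```text
t: 5.12
ee_pos: [0.6148, -0.0519, 0.0431]
orientation: [0.0, 0.781, 0.625, 0.0]
force: [0.0, -0.4, 1.8]
finger_gap: 0.0424
finger_force: 20.0
shift [ 0.0001  0.0005 -0.0001] rot [ 0.001 -0.     0.001] force [ 0.  -0.4  1.8] q [-0.2   0.6   1.65  0.    0.9   0.02] t 5.1167
```

```bash
python3 inch.py '[{"aperture": 0.06}, {"aperture": 0.07}, {"aperture": 0.08}, {"aperture": 0.088}, {"aperture": 0.088}, {"tz": -0.03, "aperture": 0.088}, {"tz": -0.07, "aperture": 0.088}, {"tz": -0.107, "aperture": 0.088}, {"tz": -0.107, "aperture": 0.088}, {"tz": -0.107, "aperture": 0.088}]'
python3 to.py 0.482 -0.367 0.15 -12.7
```

```text
t: 5.95
ee_pos: [0.6165, -0.0523, 0.1523]
orientation: [0.002, 0.781, 0.625, 0.002]
force: [0.5, 0.5, -0.6]
finger_gap: 0.088
finger_force: 0.0
shift [-0.3365 -0.0623  0.0019] rot [ 0.006 -0.     0.001] force [ 0.5  0.5 -0.6] q [-0.2   0.46  1.56  0.    1.11  0.02] t 5.95
```

```bash
python3 inch.py '[{"tx": -0.04, "ty": -0.008, "aperture": 0.088}, {"tx": -0.08, "ty": -0.015, "aperture": 0.088}, {"tx": -0.12, "ty": -0.022, "aperture": 0.088}, {"tx": -0.16, "ty": -0.03, "aperture": 0.088}, {"tx": -0.2, "ty": -0.037, "aperture": 0.088}, {"tx": -0.24, "ty": -0.044, "aperture": 0.088}, {"tx": -0.28, "ty": -0.052, "aperture": 0.088}, {"tx": -0.31, "ty": -0.057, "aperture": 0.088}, {"tx": -0.336, "ty": -0.062, "aperture": 0.088}, {"tx": -0.336, "ty": -0.062, "aperture": 0.088}, {"tx": -0.336, "ty": -0.062, "aperture": 0.088}, {"tx": -0.336, "ty": -0.062, "aperture": 0.088}]'
python3 to.py 0.482 -0.367 0.035 -12.7
python3 - <<'E'
from h import *;from bench import robot
for n in("top","scene"):
    c=robot.capture(n);hsv=cv2.cvtColor(c["image"],cv2.COLOR_RGB2HSV)
    w=((hsv[:,:,1]<90)&(hsv[:,:,2]>140)).astype(np.uint8)
    for P in([.625,-.007,.063],[.6153,-.0519,.063]):
        u,v=proj(c,P).astype(int);b=(u-22,v-22,u+22,v+22)
        print(n,(u,v),[(x,s,onz(c,*x,.063).round(4)) for x,s in blobs(c,w,b)])
E
```

```text
t: 6.95
ee_pos: [0.4797, -0.3649, 0.1482]
orientation: [-0.002, 0.781, 0.625, 0.0]
force: [0.2, -0.5, -0.5]
finger_gap: 0.088
finger_force: 0.0
shift [-0.0018  0.003   0.1132] rot [-0.002 -0.002  0.   ] force [ 0.2 -0.5 -0.5] q [-0.77  0.45  1.6   0.    1.1  -0.54] t 6.95
top (np.int64(245), np.int64(179)) [(array([251.92, 181.62]), [237, 171, 30, 24, 431], array([ 0.6182, -0.0233,  0.063 ]))]
top (np.int64(263), np.int64(182)) [(array([256.29, 182.43]), [241, 171, 33, 24, 478], array([ 0.6158, -0.0343,  0.063 ]))]
scene (np.int64(252), np.int64(177)) [(array([259.61, 181.06]), [244, 173, 30, 17, 270], array([ 0.6168, -0.0305,  0.063 ]))]
scene (np.int64(267), np.int64(183)) [(array([275.85, 167.53]), [271, 163, 11, 9, 53], array([ 0.6912, -0.0311,  0.063 ])), (array([260.78, 181.32]), [245, 173, 33, 17, 290], array([ 0.617 , -0.0335,  0.063 ]))]
```

```bash
python3 inch.py '[{"ty": 0.001, "tz": 0.04, "aperture": 0.088}, {"ty": 0.001, "tz": 0.08, "aperture": 0.088}, {"ty": 0.001, "tz": 0.1, "aperture": 0.088}, {"ty": 0.001, "tz": 0.114, "aperture": 0.088}, {"ty": 0.001, "tz": 0.114, "aperture": 0.088}, {"ty": 0.001, "tz": 0.114, "aperture": 0.03}, {"ty": 0.001, "tz": 0.114, "aperture": 0.03}, {"ty": 0.001, "tz": 0.114, "aperture": 0.03}, {"ty": 0.001, "tz": 0.114, "aperture": 0.03}, {"ty": 0.001, "tz": 0.114, "aperture": 0.03}, {"ty": 0.001, "tz": 0.114, "aperture": 0.03}, {"ty": 0.001, "tz": 0.114, "aperture": 0.03}, {"ty": 0.001, "tz": 0.114, "aperture": 0.03}, {"ty": 0.001, "tz": 0.114, "aperture": 0.03}, {"ty": 0.001, "tz": 0.114, "aperture": 0.03}, {"ty": 0.001, "tz": 0.114, "aperture": 0.03}]' 20
python3 to.py 0.6053 -0.0963 0.14 -12.7
```

```text
t: 8.38
ee_pos: [0.4817, -0.3667, 0.0361]
orientation: [0.0, 0.781, 0.625, 0.0]
force: [0.1, 0.8, 5.3]
finger_gap: 0.0425
finger_force: 20.0
shift [ 0.2909  0.0614 -0.104 ] rot [0.001 0.    0.001] force [0.1 0.8 5.3] q [-0.76  0.6   1.68  0.    0.87 -0.54] t 8.3833
```

```bash
python3 inch.py '[{"tz": -0.04, "aperture": 0.03}, {"tz": -0.08, "aperture": 0.03}, {"tz": -0.11, "aperture": 0.03}, {"tx": 0.03, "ty": 0.006, "tz": -0.11, "aperture": 0.03}, {"tx": 0.07, "ty": 0.015, "tz": -0.11, "aperture": 0.03}, {"tx": 0.11, "ty": 0.023, "tz": -0.11, "aperture": 0.03}, {"tx": 0.15, "ty": 0.032, "tz": -0.11, "aperture": 0.03}, {"tx": 0.19, "ty": 0.04, "tz": -0.11, "aperture": 0.03}, {"tx": 0.23, "ty": 0.048, "tz": -0.11, "aperture": 0.03}, {"tx": 0.26, "ty": 0.055, "tz": -0.11, "aperture": 0.03}, {"tx": 0.28, "ty": 0.059, "tz": -0.11, "aperture": 0.03}, {"tx": 0.29, "ty": 0.061, "tz": -0.11, "aperture": 0.03}, {"tx": 0.29, "ty": 0.061, "tz": -0.11, "aperture": 0.03}, {"tx": 0.29, "ty": 0.061, "tz": -0.11, "aperture": 0.03}, {"tx": 0.29, "ty": 0.061, "tz": -0.11, "aperture": 0.03}, {"tx": 0.29, "ty": 0.061, "tz": -0.11, "aperture": 0.03}]'
python3 to.py 0.6053 -0.0963 0.0441 -12.7
```

```text
t: 9.72
ee_pos: [0.6039, -0.0984, 0.1455]
orientation: [-0.0, 0.781, 0.624, -0.0]
force: [-0.8, 0.2, -0.7]
finger_gap: 0.0427
finger_force: 20.0
shift [0.0024 0.001  0.1014] rot [-0.001  0.    -0.001] force [-0.8  0.2 -0.7] q [-0.27  0.46  1.58 -0.    1.1  -0.05] t 9.7167
```

```bash
python3 inch.py '[{"tx": -0.002, "tz": 0.035, "aperture": 0.03}, {"tx": -0.002, "tz": 0.065, "aperture": 0.03}, {"tx": -0.002, "tz": 0.08, "aperture": 0.03}, {"tx": -0.002, "tz": 0.09, "aperture": 0.03}, {"tx": -0.002, "tz": 0.095, "aperture": 0.03}, {"tx": -0.002, "tz": 0.099, "aperture": 0.03}, {"tx": -0.002, "tz": 0.099, "aperture": 0.03}, {"tx": -0.002, "tz": 0.099, "aperture": 0.03}, {"tx": -0.002, "tz": 0.099, "aperture": 0.03}]'
python3 to.py 0.6048 -0.0987 0.0443 -12.7
```

```text
t: 10.47
ee_pos: [0.6065, -0.1009, 0.0496]
orientation: [0.002, 0.781, 0.624, 0.002]
force: [0.3, -1.0, 14.1]
finger_gap: 0.0471
finger_force: 20.1
shift [ 0.0018 -0.0022  0.0053] rot [ 0.006  0.001 -0.001] force [ 0.3 -1.  14.1] q [-0.28  0.58  1.65 -0.    0.9  -0.05] t 10.4667
```

```bash
python3 inch.py '[{"tz": -0.015, "aperture": 0.03}, {"tz": -0.03, "aperture": 0.03}, {"tz": -0.04, "aperture": 0.03}, {"tz": -0.04, "aperture": 0.03}, {"tz": -0.04, "aperture": 0.03}]'
python3 - <<'E'
from h import *;from bench import robot
import pickle
a=robot.capture("scene");b=robot.capture("top");pickle.dump((a,b),open("c2.pkl","wb"))
f=lambda c,P,k:cv2.resize(c["image"][int(proj(c,P)[1])-k:int(proj(c,P)[1])+k,int(proj(c,P)[0])-k:int(proj(c,P)[0])+k,::-1],(400,400),interpolation=cv2.INTER_CUBIC)
P=[.605,-.09,.06];print(proj(a,P),proj(b,P))
cv2.imwrite("pics/c2.png",np.hstack([f(a,P,50),f(b,P,50)]))
E
```

```text
t: 10.88
ee_pos: [0.6046, -0.0996, 0.0873]
orientation: [0.001, 0.781, 0.624, 0.001]
force: [0.0, -1.2, -0.9]
finger_gap: 0.045
finger_force: 19.4
[279.77311192 190.71766417] [278.43180842 186.1506237 ]
```

View pics/c2.png

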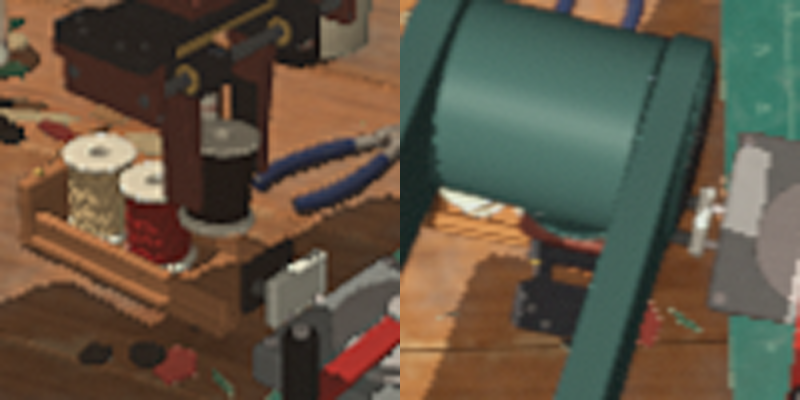

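The crop shows red standing next to sand, with the red hole at full-image (267.6,185.4). The black spool is held at crop (225,170), slightly tilted after touching something. I work out the red spool's real y.

Run:
```python
from h import *;import pickle
a,b=pickle.load(open("c2.pkl","rb"))
H=np.array([.5757,-.2275]);y=np.array([.2198,.9755]);x=np.array([.9755,-.2198])
for n,u,v in(("sand",253.4,177.4),("red",267.6,185.4)):
    p=onz(a,u,v,.063); q=p[:2]-H; print(n,p,"rack",q@x,q@y-.125)
# black flanges: white-ish masks
S=a["image"][140:240,229:329]
g=cv2.cvtColor(S,cv2.COLOR_RGB2HSV)
w=((g[:,:,1]<60)&(g[:,:,2]>90)).astype(np.uint8)
n,l,s,c=cv2.connectedComponentsWithStats(w)
for i in range(1,n):
    if s[i][4]>15: print(s[i],c[i]+[229,140])
for P in([.6046,-.0996,.0873+.0209-.001],[.6046,-.0996,.0873-.0331]): print(proj(a,P))
v=[proj(a,[.605,-.1,.063+.0]),]
```

```text
sand [ 0.62471033 -0.00889266  0.063     ] rack -0.0002403132588850746 0.0990239313673692
red [ 0.60828979 -0.05665227  0.063     ] rack -0.005760989456757863 0.048825198665364944
[ 51  28  13  11 108] [285.38888889 173.96296296]
[ 16  33  18  10 128] [253.40625 178.0625 ]
[89 32 11  5 20] [322.1  174.05]
[30 40 12 11 89] [264.40449438 185.41573034]
[45 52 18  6 39] [281.8974359  195.82051282]
[ 67  62  33  20 275] [308.16       211.20727273]
[97 73  3  7 17] [327.17647059 216.29411765]
[95 86  5  7 20] [326.6  229.45]
[92 93  8  7 36] [324.97222222 236.30555556]
[283.1851827  173.36994204]
[283.47319536 194.04101815]
```

The black spool most likely wedged on the red one's bottom flange: red seems to sit at y ≈ 50–53 rather than 55, and black came down at y ≈ 7. I place black at y ≈ 2, clear of both red and the pad (at -23), with a softer grip.

```bash
python3 inch.py '[{"tx": -0.0045, "aperture": 0.03}, {"tx": -0.0045, "tz": 0.012, "aperture": 0.03}, {"tx": -0.0045, "tz": 0.02, "aperture": 0.03}, {"tx": -0.0045, "tz": 0.026, "aperture": 0.03}, {"tx": -0.0045, "tz": 0.03, "aperture": 0.03}, {"tx": -0.0045, "tz": 0.03, "aperture": 0.03}, {"tx": -0.0045, "tz": 0.03, "aperture": 0.03}]' 12
python3 to.py 0.6036 -0.1033 0.0441 -12.7
```

```text
t: 11.57
ee_pos: [0.6028, -0.103, 0.056]
orientation: [-0.0, 0.781, 0.625, -0.0]
force: [-0.5, -0.4, 0.2]
finger_gap: 0.0453
finger_force: 11.6
shift [-0.0001  0.0009  0.0119] rot [-0.001 -0.     0.001] force [-0.5 -0.4  0.2] q [-0.28  0.57  1.65  0.    0.92 -0.06] t 11.5667
```

```bash
python3 inch.py '[{"tz": 0.003, "aperture": 0.03}, {"tz": 0.005, "aperture": 0.03}, {"tz": 0.005, "aperture": 0.03}, {"tz": 0.005, "aperture": 0.03}]'
python3 inch.py '[{"ty": 0.001, "tz": 0.002, "aperture": 0.03}, {"ty": 0.001, "tz": 0.004, "aperture": 0.03}, {"ty": 0.001, "tz": 0.004, "aperture": 0.03}, {"ty": 0.001, "tz": 0.004, "aperture": 0.03}]'
python3 to.py 0.6036 -0.1033 0.0441 -12.7
```

```text
t: 11.9
ee_pos: [0.604, -0.1034, 0.053]
orientation: [0.001, 0.781, 0.625, 0.001]
force: [-0.6, -0.4, 8.1]
finger_gap: 0.0454
finger_force: 12.0
t: 12.23
ee_pos: [0.6056, -0.1039, 0.0499]
orientation: [0.001, 0.781, 0.625, 0.001]
force: [-1.2, 0.6, 14.5]
finger_gap: 0.0477
finger_force: 12.5
shift [ 0.0001 -0.0021  0.0058] rot [0.004 0.    0.001] force [-1.2  0.6 14.5] q [-0.28  0.58  1.65 -0.    0.9  -0.06] t 12.2333
```

Contact came early again and the gap widened, so black is probably riding on a lip. I back off and look without the arm in the way.

```bash
python3 inch.py '[{"tz": -0.04, "aperture": 0.03}, {"tz": -0.08, "aperture": 0.03}, {"tz": -0.09, "aperture": 0.03}, {"tx": -0.04, "tz": -0.09, "aperture": 0.03}, {"tx": -0.08, "tz": -0.09, "aperture": 0.03}, {"tx": -0.12, "tz": -0.09, "aperture": 0.03}, {"tx": -0.16, "tz": -0.09, "aperture": 0.03}, {"tx": -0.2, "tz": -0.09, "aperture": 0.03}, {"tx": -0.24, "tz": -0.09, "aperture": 0.03}, {"tx": -0.27, "tz": -0.09, "aperture": 0.03}, {"tx": -0.29, "tz": -0.09, "aperture": 0.03}, {"tx": -0.29, "tz": -0.09, "aperture": 0.03}, {"tx": -0.29, "tz": -0.09, "aperture": 0.03}, {"tx": -0.29, "tz": -0.09, "aperture": 0.03}]' 20
python3 - <<'E'
from h import *;from bench import robot
import pickle
a=robot.capture("scene");b=robot.capture("top");pickle.dump((a,b),open("c3.pkl","wb"))
P=[.61,-.07,.03];ua,va=map(int,proj(a,P));ub,vb=map(int,proj(b,P));print(ua,va,ub,vb)
o=robot.observe();q=proj(a,o["ee_pos"]);print(q,o["ee_pos"]);ug,vg=map(int,q)
cr=lambda c,u,v,w,h,f:cv2.resize(c["image"][v-h:v+h,u-w:u+w,::-1],None,fx=f,fy=f,interpolation=cv2.INTER_CUBIC)
A=cr(a,ua,va,50,30,5);B=cr(b,ub,vb,50,30,5);C=cr(a,ug,vg,30,60,5)
cv2.imwrite("pics/c3.png",np.hstack([np.vstack([A,B]),C]))
E
```

```text
t: 13.4
ee_pos: [0.5404, -0.3853, 0.1373]
orientation: [-0.001, 0.781, 0.625, 0.0]
force: [0.4, 0.2, -1.2]
finger_gap: 0.0429
finger_force: 20.0
273 198 271 185
[401.19653496 208.82348775] [ 0.54071626 -0.38467697  0.13751682]
```

View pics/c3.png

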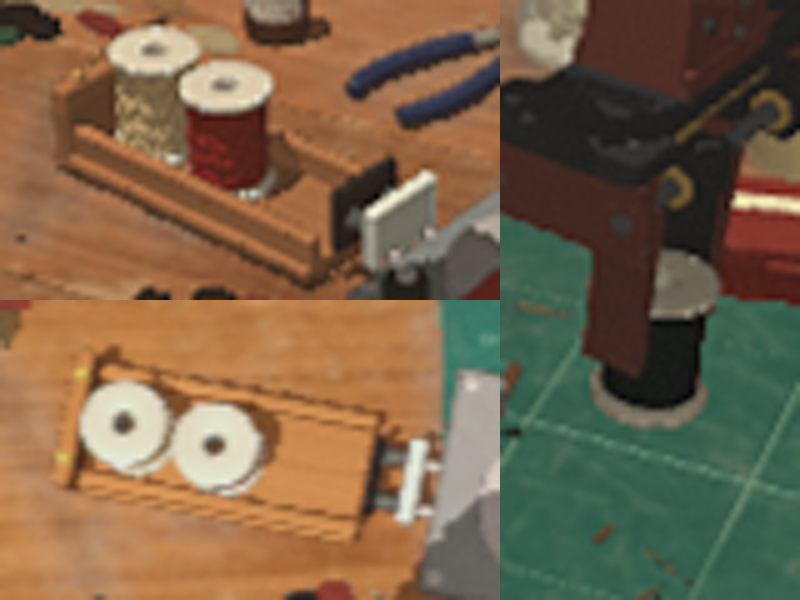

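The crop shows red upright beside sand. In the top view the sand hole is at (245.2,179.4) and the red hole at (263.2,183.4). Black hangs almost upright in the fingers, which now have a 42.9 mm gap. I measure the lips with intensity profiles across the channel.

Run:
```python
from h import *;import pickle
a,b=pickle.load(open("c3.pkl","rb"))
H=np.array([.5757,-.2275]);y=np.array([.2198,.9755]);x=np.array([.9755,-.2198])
rk=lambda p:((p[:2]-H)@np.c_[x,y]-[0,.125]).round(4)
print("top sand",rk(onz(b,245.2,179.4,.063)),"red",rk(onz(b,263.2,183.4,.063)))
S=lambda X,Y:(223+(X+.5)/5-.5,168+(Y+.5)/5-.5)
sn,rd=S(155,50),S(227,85)
for n,p,q in(("sand",(245.2,179.4),sn),("red",(263.2,183.4),rd)):
    P,e=tri(b,p,a,q);print("tri",n,P,e,rk(P),"scene",rk(onz(a,*q,.063)))
xs=np.arange(-40,41,2)/1000
for nm,c in(("top",b),("scene",a)):
  g=cv2.cvtColor(c["image"],cv2.COLOR_RGB2GRAY).astype(np.float32)
  prof=[]
  for yy in np.arange(-10,14,2)/1000:
    pts=[proj(c,[*(H+x*X+y*(yy+.125)),.025]) for X in xs]
    m=np.array(pts,np.float32)
    prof.append(cv2.remap(g,m[:,:1].copy(),m[:,1:].copy(),cv2.INTER_LINEAR).ravel())
  print(nm,list(zip((xs*1000).astype(int).tolist(),np.mean(prof,0).astype(int).tolist())))
```

```text
top sand [-0.0012  0.1014] red [-0.0024  0.0546]
tri sand [ 0.62517517 -0.00742403  0.06188475] 0.0028401524359416017 [-1.000e-04  1.006e-01] scene [-0.0006  0.098 ]
tri red [ 0.61370157 -0.05283878  0.06128071] 0.0028407712821389777 [-0.0013  0.0537] scene [-0.0025  0.0506]
top [(-40, 117), (-38, 118), (-36, 135), (-34, 142), (-32, 143), (-30, 155), (-28, 150), (-26, 131), (-24, 117), (-22, 138), (-20, 150), (-18, 153), (-16, 153), (-14, 154), (-12, 155), (-10, 154), (-8, 154), (-6, 154), (-4, 151), (-2, 148), (0, 149), (2, 152), (4, 152), (6, 151), (8, 151), (10, 150), (12, 148), (14, 148), (16, 148), (18, 150), (20, 148), (22, 137), (24, 127), (26, 148), (28, 155), (30, 144), (32, 119), (34, 110), (36, 126), (38, 134), (40, 135)]
scene [(-40, 89), (-38, 88), (-36, 92), (-34, 105), (-32, 121), (-30, 130), (-28, 126), (-26, 118), (-24, 113), (-22, 116), (-20, 119), (-18, 117), (-16, 114), (-14, 113), (-12, 114), (-10, 116), (-8, 115), (-6, 112), (-4, 112), (-2, 111), (0, 107), (2, 105), (4, 102), (6, 98), (8, 91), (10, 85), (12, 82), (14, 80), (16, 78), (18, 76), (20, 77), (22, 86), (24, 98), (26, 107), (28, 106), (30, 101), (32, 98), (34, 96), (36, 97), (38, 98), (40, 97)]
```

Run:
```python
from h import *;import pickle
a,b=pickle.load(open("c3.pkl","rb"))
e=np.array([.5407,-.3847,.1375]);C=lambda p:((proj(a,p)-[371,148]+.5)*5-.5+[500,0]).round()
for dz in(.0189,-.0331,-.011,-.042,.010): print(dz,C(e+[0,0,dz]))
y=np.array([.2198,.9755,0])*.0215
print("flange bottom extents",[C(e+[0,0,-.0331]+v) for v in(y,-y)],"fingertips",C(e+[-.0215,.005,-.011]),C(e+[-.0215-.01,.005,-.011]))
```

```text
0.0189 [659. 263.]
-0.0331 [643. 380.]
-0.011 [650. 331.]
-0.042 [641. 399.]
0.01 [656. 283.]
flange bottom extents [array([594., 359.]), array([693., 401.])] fingertips [619. 356.] [610. 370.]
```

The projections show the black spool has slipped about 9 mm down in the fingers: its bottom is 42 mm below the TCP, not 33. Both contacts were therefore simply the channel floor. I return and set it down at TCP z ≈ 0.053.

```bash
python3 to.py 0.6045 -0.0997 0.137 -12.7
python3 inch.py '[{"tx": 0.03, "aperture": 0.03}, {"tx": 0.06, "aperture": 0.03}, {"tx": 0.1, "aperture": 0.03}, {"tx": 0.14, "aperture": 0.03}, {"tx": 0.18, "aperture": 0.03}, {"tx": 0.22, "aperture": 0.03}, {"tx": 0.25, "aperture": 0.03}, {"tx": 0.275, "aperture": 0.03}, {"tx": 0.285, "aperture": 0.03}, {"tx": 0.292, "ty": -0.001, "aperture": 0.03}, {"tx": 0.292, "ty": -0.001, "aperture": 0.03}, {"tx": 0.292, "ty": -0.001, "aperture": 0.03}, {"tx": 0.292, "ty": -0.001, "tz": 0.03, "aperture": 0.03}, {"tx": 0.292, "ty": -0.001, "tz": 0.06, "aperture": 0.03}, {"tx": 0.292, "ty": -0.001, "tz": 0.075, "aperture": 0.03}, {"tx": 0.292, "ty": -0.001, "tz": 0.08, "aperture": 0.03}, {"tx": 0.292, "ty": -0.001, "tz": 0.08, "aperture": 0.03}, {"tx": 0.292, "ty": -0.001, "tz": 0.08, "aperture": 0.03}]'
python3 to.py 0.6045 -0.0997 0.053 -12.7
```

```text
shift [2.92e-01 2.00e-04 7.00e-04] rot [-0.001 -0.001  0.002] force [0.5 0.5 0.2] q [-0.72  0.54  1.46  0.    1.14 -0.5 ] t 13.5
t: 15.0
ee_pos: [0.6034, -0.1023, 0.058]
orientation: [-0.0, 0.781, 0.624, -0.0]
force: [0.9, 0.0, -0.6]
finger_gap: 0.0428
finger_force: 20.0
shift [0.0028 0.0005 0.005 ] rot [-0.     0.    -0.001] force [ 0.9  0.  -0.6] q [-0.28  0.57  1.65 -0.    0.92 -0.06] t 15.0
```

```bash
python3 inch.py '[{"tx": 0.001, "tz": 0.002, "aperture": 0.03}, {"tx": 0.001, "tz": 0.004, "aperture": 0.03}, {"tx": 0.001, "tz": 0.004, "aperture": 0.03}, {"tx": 0.001, "tz": 0.004, "aperture": 0.03}]'
python3 to.py 0.6045 -0.0997 0.053 -12.7
```

```text
t: 15.33
ee_pos: [0.6038, -0.1002, 0.0542]
orientation: [0.0, 0.781, 0.625, 0.0]
force: [0.1, -0.1, -0.1]
finger_gap: 0.0429
finger_force: 20.0
shift [0.0007 0.0006 0.0012] rot [ 0.    -0.     0.001] force [ 0.1 -0.1 -0.1] q [-0.28  0.58  1.65  0.    0.91 -0.06] t 15.3333
```

```bash
python3 inch.py '[{"tz": 0.002, "aperture": 0.03}, {"tz": 0.002, "aperture": 0.03}, {"tz": 0.002, "aperture": 0.03}]'
python3 inch.py '[{"tz": 0.0015, "aperture": 0.03}, {"tz": 0.0015, "aperture": 0.03}, {"tz": 0.0015, "aperture": 0.03}]'
python3 to.py 0.6045 -0.0997 0.053 -12.7
```

```text
t: 15.58
ee_pos: [0.6036, -0.1001, 0.0517]
orientation: [-0.0, 0.781, 0.625, -0.0]
force: [-0.2, -0.5, -0.9]
finger_gap: 0.0424
finger_force: 20.0
t: 15.83
ee_pos: [0.6036, -0.1002, 0.05]
orientation: [-0.0, 0.781, 0.625, -0.0]
force: [-0.1, -0.3, -0.0]
finger_gap: 0.0428
finger_force: 20.0
shift [ 0.0007  0.0007 -0.003 ] rot [-0.    -0.     0.001] force [-0.1 -0.3 -0. ] q [-0.28  0.58  1.65  0.    0.9  -0.06] t 15.8333
```

```bash
python3 inch.py '[{"tz": 0.002, "aperture": 0.03}, {"tz": 0.002, "aperture": 0.03}, {"tz": 0.002, "aperture": 0.03}]'
python3 inch.py '[{"tz": 0.0015, "aperture": 0.03}, {"tz": 0.0015, "aperture": 0.03}, {"tz": 0.0015, "aperture": 0.03}]'
python3 to.py 0.6045 -0.0997 0.053 -12.7
```

```text
t: 16.08
ee_pos: [0.604, -0.1004, 0.0485]
orientation: [0.0, 0.781, 0.625, 0.0]
force: [-1.6, 0.3, 3.7]
finger_gap: 0.0423
finger_force: 20.0
t: 16.33
ee_pos: [0.604, -0.1004, 0.0484]
orientation: [0.0, 0.781, 0.625, 0.0]
force: [-4.2, 0.9, 15.3]
finger_gap: 0.0429
finger_force: 20.0
shift [ 0.0008  0.0004 -0.0046] rot [0.001 0.    0.001] force [-4.2  0.9 15.3] q [-0.28  0.59  1.65 -0.    0.9  -0.06] t 16.3333
```

```bash
python3 inch.py '[{"tz": -0.0015, "aperture": 0.03}, {"tz": -0.0015, "aperture": 0.045}, {"tz": -0.0015, "aperture": 0.055}, {"tz": -0.0015, "aperture": 0.07}, {"tz": -0.0015, "aperture": 0.088}, {"tz": -0.0015, "aperture": 0.088}, {"tz": -0.0015, "aperture": 0.088}, {"tz": -0.04, "aperture": 0.088}, {"tz": -0.08, "aperture": 0.088}, {"tz": -0.105, "aperture": 0.088}, {"tx": -0.04, "tz": -0.105, "aperture": 0.088}, {"tx": -0.08, "ty": -0.01, "tz": -0.105, "aperture": 0.088}, {"tx": -0.12, "ty": -0.025, "tz": -0.105, "aperture": 0.088}, {"tx": -0.15, "ty": -0.045, "tz": -0.105, "aperture": 0.088}, {"tx": -0.18, "ty": -0.07, "tz": -0.105, "aperture": 0.088}, {"tx": -0.2, "ty": -0.1, "tz": -0.105, "aperture": 0.088}, {"tx": -0.2, "ty": -0.1, "tz": -0.105, "aperture": 0.088}, {"tx": -0.2, "ty": -0.1, "tz": -0.105, "aperture": 0.088}]'
python3 - <<'E'
from h import *;from bench import robot
import pickle
a=robot.capture("scene");b=robot.capture("top");pickle.dump((a,b),open("c4.pkl","wb"))
P=[.61,-.07,.03];ua,va=map(int,proj(a,P));ub,vb=map(int,proj(b,P));print(ua,va,ub,vb)
cr=lambda c,u,v,w,h,f:cv2.resize(c["image"][v-h:v+h,u-w:u+w,::-1],None,fx=f,fy=f,interpolation=cv2.INTER_CUBIC)
cv2.imwrite("pics/c4.png",np.hstack([cr(a,ua+10,va,50,50,4),cr(b,ub+10,vb,50,50,4)]))
E
```

```text
t: 17.83
ee_pos: [0.4608, -0.274, 0.1516]
orientation: [-0.0, 0.782, 0.624, 0.0]
force: [0.7, 0.5, -0.1]
finger_gap: 0.0876
finger_force: 0.0
273 198 271 185
```

View pics/c4.png

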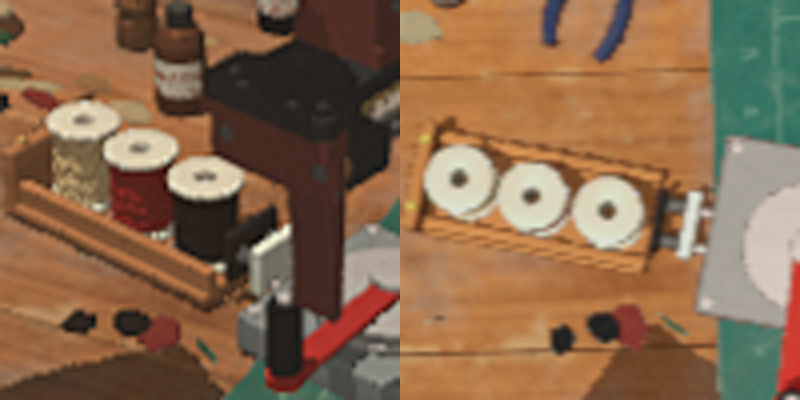

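All three spools stand upright in a row: in the top crop the holes are at (460,178), (534,196) and (607,210), and the lever hasn't moved. I check their positions and set up the knob grasp with tool y along the mid-pull tangent, yaw -65°.

```bash
python3 - <<'E'
from h import *;import pickle
a,b=pickle.load(open("c4.pkl","rb"))
H=np.array([.5757,-.2275]);y=np.array([.2198,.9755]);x=np.array([.9755,-.2198])
rk=lambda p:((p[:2]-H)@np.c_[x,y]-[0,.125]).round(4)
g=lambda u0,v0,p:(u0+(p[0]+.5)/4-.5,v0+(p[1]+.5)/4-.5)
for n,s,t in(("sand",(85,120),(60,178)),("red",(141,149),(134,196)),("black",(205,177),(207,210)),("knob",(285,299),None)):
    if t: P,e=tri(a,g(233,148,s),b,g(231,135,t));print(n,P.round(4),rk(P))
    else: print(n,onz(a,*g(233,148,s),.09))
E
python3 to.py 0.478 -0.2125 0.12 -65
python3 inch.py '[{"tx": 0.06, "ty": 0.003, "drz": 0.9, "aperture": 0.088}, {"tx": 0.06, "ty": 0.003, "drz": 0.913, "aperture": 0.088}, {"tx": 0.06, "ty": 0.003, "drz": 0.913, "aperture": 0.088}, {"tx": 0.06, "ty": 0.003, "tz": 0.01, "drz": 0.913, "aperture": 0.088}, {"tx": 0.06, "ty": 0.003, "tz": 0.01, "drz": 0.913, "aperture": 0.088}, {"tx": 0.06, "ty": 0.003, "tz": 0.02, "drz": 0.913, "aperture": 0.088}, {"tx": 0.06, "ty": 0.003, "tz": 0.03, "drz": 0.913, "aperture": 0.088}, {"tx": 0.06, "ty": 0.003, "tz": 0.03, "drz": 0.913, "aperture": 0.088}, {"tx": 0.06, "ty": 0.003, "tz": 0.03, "drz": 0.913, "aperture": 0.088}, {"tx": 0.06, "ty": 0.003, "tz": 0.03, "drz": 0.913, "aperture": 0.088}, {"tx": 0.06, "ty": 0.003, "tz": 0.03, "drz": 0.913, "aperture": 0.088}]' 30
python3 to.py 0.478 -0.2125 0.065 -65
```

```text
sand [ 0.6257 -0.0082  0.0618] [0.0006 0.0999]
red [ 0.6125 -0.0543  0.0616] [-0.0021  0.052 ]
black [ 0.6025 -0.1008  0.0613] [-0.0017  0.0045]
knob [ 0.47955712 -0.21370414  0.09      ]
shift [0.0628 0.0011 0.0319] rot [ 0.001 -0.001  0.913] force [ 0.6  0.4 -0.7] q [-0.66  0.36  1.74  0.    1.04 -0.44] t 17.9333
t: 18.85
ee_pos: [0.4795, -0.2152, 0.1219]
orientation: [0.0, 0.976, 0.218, 0.0]
force: [-1.1, -0.5, -0.1]
finger_gap: 0.0878
finger_force: 0.0
shift [-0.0002 -0.0031  0.0569] rot [ 0.001 -0.001  0.003] force [-1.1 -0.5 -0.1] q [-0.55  0.39  1.8   0.    0.96  0.58] t 18.85
```

```bash
python3 inch.py '[{"ty": -0.0025, "tz": 0.035, "aperture": 0.088}, {"ty": -0.0025, "tz": 0.057, "aperture": 0.088}, {"ty": -0.0025, "tz": 0.057, "aperture": 0.06}, {"ty": -0.0025, "tz": 0.057, "aperture": 0.01}, {"ty": -0.0025, "tz": 0.057, "aperture": 0.01}, {"ty": -0.0025, "tz": 0.057, "aperture": 0.01}, {"ty": -0.0025, "tz": 0.057, "aperture": 0.01}, {"ty": -0.0025, "tz": 0.057, "aperture": 0.01}, {"ty": -0.0025, "tz": 0.057, "aperture": 0.01}, {"ty": -0.0025, "tz": 0.057, "aperture": 0.01}, {"ty": -0.0025, "tz": 0.057, "aperture": 0.01}, {"ty": -0.0025, "tz": 0.057, "aperture": 0.01}, {"ty": -0.0025, "tz": 0.057, "aperture": 0.01}, {"ty": -0.0025, "tz": 0.057, "aperture": 0.01}, {"ty": -0.0025, "tz": 0.057, "aperture": 0.01}, {"ty": -0.0025, "tz": 0.057, "aperture": 0.01}, {"ty": -0.0025, "tz": 0.057, "aperture": 0.01}, {"ty": -0.0025, "tz": 0.057, "aperture": 0.01}]' 30
python3 inch.py '[{"aperture": 0.01}, {"aperture": 0.01}, {"aperture": 0.01}, {"aperture": 0.01}]'
```

```text
t: 20.35
ee_pos: [0.4775, -0.2135, 0.0647]
orientation: [0.0, 0.976, 0.217, 0.0]
force: [0.8, -0.7, 0.2]
finger_gap: 0.0176
finger_force: 30.0
t: 20.68
ee_pos: [0.4776, -0.2134, 0.0647]
orientation: [0.0, 0.976, 0.217, 0.0]
force: [2.4, -1.2, -1.2]
finger_gap: 0.0173
finger_force: 30.0
```

```bash
cat > lev.py <<'E'
from h import *; from bench import robot
import sys
o=robot.observe();p=o["ee_pos"];M=R.from_quat(o["orientation"][[1,2,3,0]]).as_matrix()
H=np.array([.5757,-.2275]);A=np.radians(167.3)
q=p[:2]-H;th=(np.arctan2(q[1],q[0])-A)%(2*np.pi);r=np.hypot(*q)
t=np.array([-np.sin(A+th),np.cos(A+th)])
print("theta",round(th,3),"r",round(r,4),"Ftan",(o["force"][:2]@t).round(2),"Frad",(o["force"][:2]@(q/r)).round(2),"grip",o["finger_force"],"t",o["t"])
for a in map(float,sys.argv[1:]):
    k=np.r_[H+.0992*np.array([np.cos(A+a),np.sin(A+a)]),.0647]
    print(a,(M.T@(k-p)).round(4))
E
python3 lev.py .15 .2 .25 .3 .35 .4 .45 .5 .55
```

```text
theta 0.079 r 0.0991 Ftan 0.89 Frad -2.51 grip 29.999822080135345 t 20.6833
0.15 [-0.0037  0.006  -0.    ]
0.2 [-0.006   0.0104 -0.    ]
0.25 [-0.0081  0.0149 -0.    ]
0.3 [-0.0099  0.0195 -0.    ]
0.35 [-0.0116  0.0242 -0.    ]
0.4 [-0.0129  0.0289  0.    ]
0.45 [-0.0141  0.0338  0.    ]
0.5 [-0.015   0.0386  0.    ]
0.55 [-0.0157  0.0435  0.    ]
```

```bash
python3 inch.py '[{"tx": -0.0037, "ty": 0.006, "aperture": 0.01}, {"tx": -0.006, "ty": 0.0104, "aperture": 0.01}, {"tx": -0.0081, "ty": 0.0149, "aperture": 0.01}, {"tx": -0.0099, "ty": 0.0195, "aperture": 0.01}, {"tx": -0.0116, "ty": 0.0242, "aperture": 0.01}, {"tx": -0.0116, "ty": 0.0242, "aperture": 0.01}, {"tx": -0.0116, "ty": 0.0242, "aperture": 0.01}]' | grep gap; python3 lev.py
python3 inch.py '[{"tx": -0.0013, "ty": 0.0047, "aperture": 0.01}, {"tx": -0.0013, "ty": 0.0047, "aperture": 0.01}, {"tx": -0.0013, "ty": 0.0047, "aperture": 0.01}]' | grep gap; python3 lev.py .45 .5 .55 .6
```

```text
finger_gap: 0.0178
theta 0.351 r 0.1002 Ftan -0.33 Frad 0.69 grip 30.000826120376587 t 21.2667
finger_gap: 0.0177
theta 0.399 r 0.1002 Ftan -3.19 Frad 2.42 grip 30.000633895397186 t 21.5167
0.45 [-0.0002  0.0052 -0.0002]
0.5 [-0.0011  0.0101 -0.0002]
0.55 [-0.0017  0.015  -0.0002]
0.6 [-0.0021  0.0199 -0.0002]
```

```bash
python3 inch.py '[{"tx": -0.0001, "ty": 0.0026, "aperture": 0.01}, {"tx": -0.0001, "ty": 0.0026, "aperture": 0.01}, {"tx": -0.0001, "ty": 0.0026, "aperture": 0.01}]' | grep gap; python3 lev.py
python3 inch.py '[{"tx": -0.0003, "ty": 0.0025, "aperture": 0.01}, {"tx": -0.0003, "ty": 0.0025, "aperture": 0.01}, {"tx": -0.0003, "ty": 0.0025, "aperture": 0.01}]' | grep gap; python3 lev.py
python3 inch.py '[{"tx": -0.0004, "ty": 0.0025, "aperture": 0.01}, {"tx": -0.0004, "ty": 0.0025, "aperture": 0.01}, {"tx": -0.0004, "ty": 0.0025, "aperture": 0.01}]' | grep gap; python3 lev.py .55 .6 .65 .7 .75
```

```text
finger_gap: 0.0173
theta 0.418 r 0.1002 Ftan -1.79 Frad 5.73 grip 30.00129371881485 t 21.7667
finger_gap: 0.0172
theta 0.446 r 0.1003 Ftan -0.98 Frad 6.55 grip 30.00192403793335 t 22.0167
finger_gap: 0.0177
theta 0.468 r 0.1004 Ftan -1.95 Frad 6.99 grip 30.001596808433533 t 22.2667
0.55 [-0.      0.0083 -0.0003]
0.6 [-0.0005  0.0132 -0.0003]
0.65 [-0.0006  0.0182 -0.0003]
0.7 [-0.0005  0.0231 -0.0003]
0.75 [-0.0002  0.0281 -0.0003]
```

```bash
sed -i 's/\.0992/.1010/' lev.py; python3 lev.py .5 .525
python3 inch.py '[{"tx": -0.0015, "ty": 0.003, "aperture": 0.01}, {"tx": -0.0015, "ty": 0.003, "aperture": 0.01}, {"tx": -0.0015, "ty": 0.003, "aperture": 0.01}, {"tx": -0.0015, "ty": 0.003, "aperture": 0.01}]' | grep gap; python3 lev.py .55 .6 .65 .7 .75
```

```text
theta 0.468 r 0.1004 Ftan -1.95 Frad 6.99 grip 30.001596808433533 t 22.2667
0.5 [-0.0012  0.0031 -0.0002]
0.525 [-0.0015  0.0056 -0.0003]
finger_gap: 0.0178
theta 0.523 r 0.1004 Ftan 3.65 Frad 6.58 grip 30.000502467155457 t 22.6
0.55 [-0.0009  0.0027 -0.    ]
0.6 [-0.0013  0.0077 -0.    ]
0.65 [-0.0015  0.0127 -0.    ]
0.7 [-0.0014  0.0178 -0.    ]
0.75 [-0.0011  0.0228  0.    ]
```

First click felt: the tangential force flipped from about -2 to +3.7 N and the lever ran ahead to 0.52. On to the second.

```bash
python3 inch.py '[{"tx": -0.0015, "ty": 0.005, "aperture": 0.01}, {"tx": -0.002, "ty": 0.01, "aperture": 0.01}, {"tx": -0.002, "ty": 0.015, "aperture": 0.01}, {"tx": -0.002, "ty": 0.02, "aperture": 0.01}, {"tx": -0.002, "ty": 0.022, "aperture": 0.01}, {"tx": -0.002, "ty": 0.022, "aperture": 0.01}]' | grep gap; python3 lev.py .75
python3 inch.py '[{"ty": 0.003, "aperture": 0.01}, {"ty": 0.003, "aperture": 0.01}, {"ty": 0.003, "aperture": 0.01}]' | grep gap; python3 lev.py
python3 inch.py '[{"tx": 0.0001, "ty": 0.0025, "aperture": 0.01}, {"tx": 0.0001, "ty": 0.0025, "aperture": 0.01}, {"tx": 0.0001, "ty": 0.0025, "aperture": 0.01}]' | grep gap; python3 lev.py .8 .825 .85 .9 .95 1.0 1.05
```

```text
finger_gap: 0.0179
theta 0.72 r 0.1013 Ftan -4.55 Frad 4.27 grip 30.001105964183807 t 23.1
0.75 [ 0.0005  0.003  -0.0003]
finger_gap: 0.0173
theta 0.756 r 0.1013 Ftan -1.94 Frad 4.21 grip 30.000936090946198 t 23.35
finger_gap: 0.0174
theta 0.777 r 0.1015 Ftan -4.13 Frad 4.5 grip 30.000776052474976 t 23.6
0.8 [ 0.0007  0.0022 -0.0002]
0.825 [ 0.0011  0.0047 -0.0002]
0.85 [ 0.0016  0.0072 -0.0002]
0.9 [ 0.0027  0.0121 -0.0002]
0.95 [ 0.004   0.017  -0.0003]
1.0 [ 0.0056  0.0218 -0.0003]
1.05 [ 0.0074  0.0265 -0.0003]
```

```bash
sed -i 's/\.1010/.1018/' lev.py; python3 inch.py '[{"ty": 0.0025, "aperture": 0.01}, {"ty": 0.0025, "aperture": 0.01}, {"ty": 0.0025, "aperture": 0.01}]' | grep gap; python3 lev.py
python3 inch.py '[{"tx": 0.0003, "ty": 0.0025, "aperture": 0.01}, {"tx": 0.0003, "ty": 0.0025, "aperture": 0.01}, {"tx": 0.0003, "ty": 0.0025, "aperture": 0.01}]' | grep gap; python3 lev.py
python3 inch.py '[{"tx": 0.0003, "ty": 0.0025, "aperture": 0.01}, {"tx": 0.0003, "ty": 0.0025, "aperture": 0.01}, {"tx": 0.0003, "ty": 0.0025, "aperture": 0.01}]' | grep gap; python3 lev.py .9 .95 1.0 1.05 1.1
```

```text
finger_gap: 0.0175
theta 0.807 r 0.1015 Ftan -2.64 Frad 2.78 grip 30.00047743320465 t 23.85
finger_gap: 0.0172
theta 0.84 r 0.1015 Ftan -0.63 Frad 2.78 grip 30.000261068344116 t 24.1
finger_gap: 0.0177
theta 0.875 r 0.1016 Ftan 2.56 Frad 3.3 grip 29.999487698078156 t 24.35
0.9 [0.0003 0.0025 0.0001]
0.95 [0.0017 0.0074 0.0001]
1.0 [0.0033 0.0123 0.0001]
1.05 [0.0051 0.017  0.0001]
1.1 [0.0071 0.0217 0.0002]
```

Second click felt, with the force going from -4 to +2.6 N at about 0.84 as measured. Now towards the third.

```bash
python3 inch.py '[{"tx": 0.001, "ty": 0.005, "aperture": 0.01}, {"tx": 0.0022, "ty": 0.009, "aperture": 0.01}, {"tx": 0.0035, "ty": 0.013, "aperture": 0.01}, {"tx": 0.005, "ty": 0.017, "aperture": 0.01}, {"tx": 0.006, "ty": 0.0195, "aperture": 0.01}, {"tx": 0.006, "ty": 0.0195, "aperture": 0.01}, {"tx": 0.006, "ty": 0.0195, "aperture": 0.01}]' | grep gap; python3 lev.py
python3 inch.py '[{"tx": 0.001, "ty": 0.0023, "aperture": 0.01}, {"tx": 0.001, "ty": 0.0023, "aperture": 0.01}, {"tx": 0.001, "ty": 0.0023, "aperture": 0.01}]' | grep gap; python3 lev.py
python3 inch.py '[{"tx": 0.001, "ty": 0.0023, "aperture": 0.01}, {"tx": 0.001, "ty": 0.0023, "aperture": 0.01}, {"tx": 0.001, "ty": 0.0023, "aperture": 0.01}]' | grep gap; python3 lev.py 1.15 1.175 1.2 1.225 1.25 1.275 1.3
```

```text
finger_gap: 0.0175
theta 1.046 r 0.1021 Ftan -4.96 Frad 4.35 grip 30.001044273376465 t 24.9333
finger_gap: 0.017
theta 1.074 r 0.1021 Ftan -4.09 Frad 5.14 grip 30.000845789909363 t 25.1833
finger_gap: 0.0176
theta 1.094 r 0.1022 Ftan -4.31 Frad 3.48 grip 30.000994205474854 t 25.4333
1.15 [ 0.0029  0.0049 -0.0002]
1.175 [ 0.0042  0.0072 -0.0002]
1.2 [ 0.0054  0.0094 -0.0002]
1.225 [ 0.0068  0.0115 -0.0002]
1.25 [ 0.0082  0.0137 -0.0002]
1.275 [ 0.0096  0.0158 -0.0003]
1.3 [ 0.0111  0.0178 -0.0003]
```

```bash
for i in 1 2; do :; done
python3 inch.py '[{"tx": 0.0016, "ty": 0.0025, "aperture": 0.01}, {"tx": 0.0016, "ty": 0.0025, "aperture": 0.01}, {"tx": 0.0016, "ty": 0.0025, "aperture": 0.01}]' | grep gap; python3 lev.py
python3 inch.py '[{"tx": 0.0014, "ty": 0.0024, "aperture": 0.01}, {"tx": 0.0014, "ty": 0.0024, "aperture": 0.01}, {"tx": 0.0014, "ty": 0.0024, "aperture": 0.01}]' | grep gap; python3 lev.py
python3 inch.py '[{"tx": 0.0013, "ty": 0.0023, "aperture": 0.01}, {"tx": 0.0013, "ty": 0.0023, "aperture": 0.01}, {"tx": 0.0013, "ty": 0.0023, "aperture": 0.01}]' | grep gap; python3 lev.py 1.2 1.225 1.25 1.275 1.3
```

```text
finger_gap: 0.0173
theta 1.125 r 0.1022 Ftan -4.97 Frad 6.73 grip 30.000846683979034 t 25.6833
finger_gap: 0.0172
theta 1.159 r 0.1023 Ftan -2.85 Frad 6.12 grip 30.000694692134857 t 25.9333
finger_gap: 0.0176
theta 1.203 r 0.1023 Ftan 0.98 Frad 5.33 grip 29.99965399503708 t 26.1833
1.2 [ 0.0002 -0.0005  0.0001]
1.225 [0.0016 0.0017 0.0001]
1.25 [0.003  0.0038 0.0001]
1.275 [0.0044 0.0059 0.0001]
1.3 [0.0059 0.008  0.0001]
```

```bash
python3 inch.py '[{"tx": 0.0022, "ty": 0.0032, "aperture": 0.01}, {"tx": 0.0022, "ty": 0.0032, "aperture": 0.01}, {"tx": 0.0022, "ty": 0.0032, "aperture": 0.01}, {"tx": 0.0022, "ty": 0.0032, "aperture": 0.01}]' | grep gap; python3 lev.py
python3 inch.py '[{"tx": 0.0015, "ty": 0.002, "aperture": 0.01}, {"tx": 0.0015, "ty": 0.002, "aperture": 0.01}, {"tx": 0.0015, "ty": 0.002, "aperture": 0.01}, {"tx": 0.0015, "ty": 0.002, "aperture": 0.01}]' | grep gap; python3 lev.py 1.275 1.3 1.325
```

```text
finger_gap: 0.0172
theta 1.249 r 0.1022 Ftan 1.81 Frad 6.4 grip 29.999683499336243 t 26.5167
finger_gap: 0.0175
theta 1.269 r 0.1023 Ftan 0.29 Frad 6.89 grip 29.99982923269272 t 26.85
1.275 [0.0008 0.0002 0.0001]
1.3 [0.0023 0.0022 0.0001]
1.325 [0.0038 0.0042 0.0001]
```

```bash
python3 inch.py '[{"tx": 0.0023, "ty": 0.0022, "aperture": 0.01}, {"tx": 0.0023, "ty": 0.0022, "aperture": 0.01}, {"tx": 0.0023, "ty": 0.0022, "aperture": 0.01}, {"tx": 0.0023, "ty": 0.0022, "aperture": 0.01}, {"tx": 0.0023, "ty": 0.0022, "aperture": 0.01}, {"tx": 0.0023, "ty": 0.0022, "aperture": 0.01}]' | grep gap; python3 lev.py
python3 - <<'E'
from h import *;from bench import robot
import pickle
a=robot.capture("scene");b=robot.capture("top");pickle.dump((a,b),open("c5.pkl","wb"))
cr=lambda c,u,v,w,h,f:cv2.resize(c["image"][v-h:v+h,u-w:u+w,::-1],None,fx=f,fy=f,interpolation=cv2.INTER_CUBIC)
cv2.imwrite("pics/c5.png",np.hstack([cr(a,293,208,60,75,3.3),cr(b,300,195,60,75,3.3)]))
E
```

```text
finger_gap: 0.0174
theta 1.296 r 0.1023 Ftan -0.99 Frad 8.08 grip 30.000077784061432 t 27.35
```

View pics/c5.png

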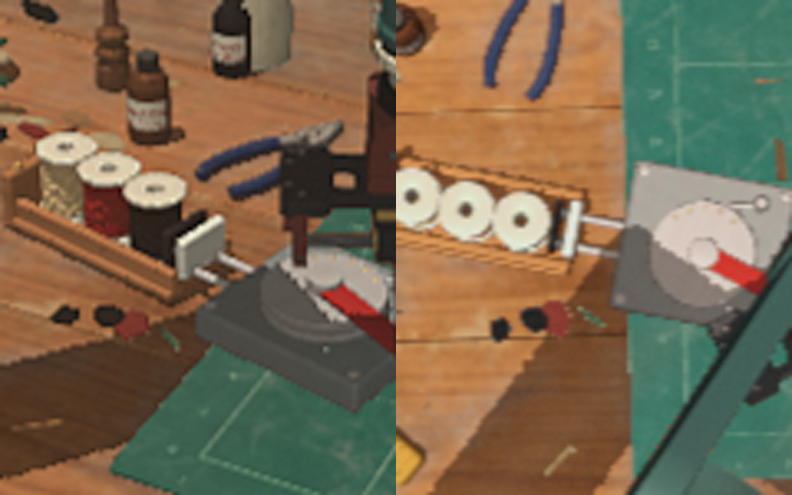

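The row is pressed together and upright: the pad touches the black spool, and its plate sits at crop (570,230) with the rods out. The lever is at about 1.28 rad after three felt clicks. The knob is gripped at 30 N and the tangential force is near 0, so I hand in.

```bash
python3 -c "
from bench import robot
print(robot.observe()['dq'].round(4)); print(robot.sign_off())"
```

```text
[-0.0017  0.0002  0.0014  0.0021 -0.0016 -0.0007]
the job is handed in; nothing more can be done
None
```

The job is handed in with no verdict shown: red and black stand upright in the row beside sand, the lever was pulled through three felt clicks to about 1.28 rad, and the knob is still gripped at 30 N.

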